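Weigh a sherd out of a lot of bones with the sample tongs

ROBOT

A 6-joint arm with a two-finger parallel gripper is mounted at the origin on a cart in front of the work surface, level with it; the furniture and walls round the work are solid. World frame = base frame: x ahead of the robot, y to its left, z up, the work surface at z = 0. Lengths are in mm, angles in rad, forces in N, time in s.
With the tool pointing down it reaches from about 225 to 875 mm from the base axis. Payload 3.4 kg.
Tool frame: the origin (TCP) lies on the centre line of the jaws, within the pads' length; the fingertips stand manip.tip_extent ahead of it and the grasp point (between the pads) lies 2 mm behind it (manip.tip_extent is the distance from the TCP to the fingertips, in mm); z points along the fingers, y is the line along which they close (so a half turn about z gives the same grasp; the last joint's range is limited). The gripper opens to 85 mm and grips with 20 to 120 N. Pads are 22 mm wide; open, the fingers measure 114 mm over their backs; the gripper's body (76 mm by 85 mm) begins 54 mm behind the grasp point. The pads swing forward as they close: fully open they stand 13 mm farther back than shut.
Start: joints at [-1.435, 0.276, 1.505, -0, 1.361, -0.121], TCP at [146.039, -556.178, 248.328] pointing down, gripper open.
Joint ranges: [-2.89, 2.89], [-0.75, 2.08], [0.22, 2.7], [-1.18, 4.32], [0.11, 2.71], [-2.7, 2.7]. Speed limits (rad/s): [2.57, 2.57, 3.14, 3.14, 3.14, 3.14].

INTERFACE

Orientations are given as a unit quaternion [x, y, z, w].
In Python, from rig import telemetry, cams, manip gives the robot as it stands.
- The arm moves only by the tool send_rows, never from a script. Its argument "moves" is one flat list of numbers, 7 for each row, row after row: the shift along the tool's x, y, z normalised to -1 to 1, where 1 is 300 mm, then the turn, a rotation vector about the tool's x, y, z normalised to -1 to 1, where 1 is pi rad, then the opening, from -1 (shut) to 1 (fully open). In form: [dx, dy, dz, rx, ry, rz, jaw, dx, dy, dz, rx, ry, rz, jaw, ...]. A call has 1 to 20 rows; each row is the pose to reach, as a shift and turn from the pose commanded when the call began, along the tool's axes at that moment, turning the shorter way round; what a row does not reach only later rows make up. A row lasts 1/10 s, in which the tool goes at most 50 mm and 8.59 degrees, less where a joint would pass 70% of its speed; a pose out of reach is approached as far as the arm can. A call with a number of a shift or a turn outside -1 to 1 is refused whole. A call with a gripper value outside its range is refused whole. The fingers move at their own pace and stop on an object; "squeeze" is the grip in N (left out, the last holds). Time passes only in rows, so rows that repeat a pose let the fingers close. It gives the time, the measured TCP pose, the force, the opening and the grip force at its end, in the units of the state.
- telemetry.sense(): the state, without advancing time (a new reading comes with each control period).
- cams.camera(name): name is "scene" or "top" or "wrist"; returns a dict with "frame" (400x640x3 uint8, blue, green, red), "K" (3x3 intrinsics, pixels), "rvec" (rotation vector, rad) and "tvec" (3), from world to camera coordinates, as OpenCV has them. Camera axes: x right, y down, z forward; pixel columns grow to the right and rows downward; lengths in mm; the calibration is good to about 2 mm. A picture is of the moment at which its call begins. There is no depth.
- manip.hand_in(): hands the job in; it is judged then, once.
The state is a dict: "time_s": time; "joint_positions": joint angles; "dq": joint speeds; "tau": joint torques, N m; "position": TCP position; "tcp_rot": TCP orientation; "ft_force": force on the tool from outside, world axes, zero at the start; "wrist_torque": the same for the moment, N m; "opening": finger opening in mm; "gripper_force": force on a finger pad.
Only numpy, scipy, OpenCV 4.12 (cv2) and the standard library are available. Lean on these libraries where they do the work, as an engineer would, in place of code of your own. Each camera call takes 0.05 s, during which the arm holds its last target. There are 200 camera calls.

TASK

The red-brown sherd that turned up among the bones on the bench scale is going for residue analysis, so only the tongs may touch it. Press the green key to wake the scale and let it spring back, then press the orange key to zero it with the whole lot lying on the pan; then pick up the tongs by their blue sleeves, squeeze their tips onto the sherd and lift it at least 5 cm clear of the pan, so that the scale shows its weight as the loss. Leave the two bones, the vial and the tag stack where they are, and finish while holding the sherd still in the tongs, with nothing else touching it and both robot and tongs clear of the scale.

Things in the scene. Friction and masses are not known exactly. Their poses are not given: they have to be found in the camera images.
- scale: white bench scale, 210 mm deep (x) and 180 mm wide (y), fixed. Origin under its centre; x to its back (away from the robot), y to its left, z up. Low console in front (x -105 to -40 mm, top 35 mm high) with a display between two keys; behind it the housing (50 mm high) with the pan
- pan (a point): centre of the top of the flat, rimless steel pan, 140 (x) x 172 (y) mm, 60 mm above the table; axes as the scale's
- key_power_top (a point): middle of the top of the green key, left on the console: 18 (x) x 26 (y) mm, 43 mm above the table, stands 8 mm proud of the console. Goes straight down
- key_power (a joint): travel of the green key in m: 0 up, 0.005 fully down; sprung, about 1 N to start and 4.5 N fully down. It counts as pressed beyond 0.003
- key_tare_top (a point): middle of the top of the orange key, right on the console, 110 mm from the green one; same size, height and spring
- key_tare (a joint): travel of the orange key in m, as for the green one
- sherd: red-brown pottery sherd, 36 (x) x 34 (y) x 9 mm high, about 24 g, 31 to 36 mm across in any direction, lying on the pan at one of three spots in any yaw (the bones lie on the others; spots 60 mm or more apart, the middle one about 43 mm farther back); origin under its centre
- white_bone: crumpled white bone piece, 30 x 34 x 14 mm, on the pan; origin under its centre; stays there
- tan_bone: tan bone piece, 27 x 40 x 12 mm, on the pan; origin under its centre; stays there
- tongs: steel spring tongs, 215 mm long, 80 g, lying on edge on the table: the two arms open and close sideways, in the horizontal plane, and reach from the table to 18 mm above it. Origin on the centreline between the blue sleeves, at the underside, near the centre of mass. x along the centreline to the tips, z up. The arms' pivot lies 85 mm behind the origin
- tongs_grip (a point): where to grip the tongs: midway between the blue sleeves, 9 mm above the tongs' origin. Sleeves: 64 mm long along x, 18 mm high; over both outsides 49 mm wide when open. Each 1 mm that they are squeezed together (total) closes the gap of the tips by 2.1 mm
- tongs_tip (a point): point midway between the two black soft tips, 93 mm ahead of the tongs' origin, 7 mm above their underside; the tips are 26 mm long (x), 14 mm high, 5 mm thick, their gap 60 mm when open
- tongs_left (a joint): angle of the left arm, rad (the right one mirrors it): 0 open, 0.168 tips together; tip gap = 60 mm - 356 mm x angle. Sprung open: about 4 N at the sleeves to start, 6 N at a gap of 34 mm, 9 N closed
- tongs_right: right arm of the tongs, with its blue sleeve and black tip; origin at the pivot
- vial: glass vial with black cap, 27 mm wide, 69 mm tall, standing; origin under its centre; bystander
- tags: stack of paper tags, 44 x 63 x 10 mm; bystander
Mind the look-alikes: they are no part of the job. Leave any purple or yellow look-alike of the tan_bone alone.

How it is judged (in metres and radians):
On the way, in this order (a step that is already met when the one before it is completed fails the run):
1. the green key is pressed, alone (value of joint key_power above 0.003 m and value of joint key_tare below 0.001 m), for 0.05 s.
2. the green key is up again and the orange key is pressed, with all three pieces lying on the pan (value of joint key_tare above 0.003 m and value of joint key_power below 0.001 m and z of sherd in the frame of scale between 0.052 and 0.068 m and z of white_bone in the frame of scale between 0.052 and 0.068 m and z of tan_bone in the frame of scale between 0.052 and 0.068 m), for 0.05 s.
3. the tongs are off the table in the gripper, keys up, all three pieces still on the pan (contact force between the fingers and tongs above 0.5 N and height (world z) of tongs above 0.02 m and value of joint each of key_tare, key_power below 0.001 m and z of sherd in the frame of scale between 0.052 and 0.068 m and z of white_bone in the frame of scale between 0.052 and 0.068 m and z of tan_bone in the frame of scale between 0.052 and 0.068 m), for 0.1 s.
4. the sherd is pinched between the tips and off the pan (contact force between tongs_right and sherd above 0.3 N and z of sherd in the frame of scale above 0.075 m), for 0.2 s.
At the end, for the whole second after the job is handed in: the sherd is pinched between the tongs' tips (over 0.3 N) and carried by them alone, its underside at least 5 cm above the pan and still (under 3 cm/s); the tongs are in the gripper; robot and tongs are off the scale, both keys are up and both bones lie on the pan (z of sherd in the frame of scale above 0.11 m and contact force between tongs_right and sherd above 0.3 N and contact force between the fingers and tongs above 0.5 N and distance between sherd and tongs_tip below 0.035 m and contact force between each of sherd, tongs, the fingers, the arm and scale below 0.02 N and contact force between sherd and the fingers below 0.02 N and contact force between sherd and the arm below 0.02 N and linear speed of sherd below 0.03 m/s and value of joint each of key_power, key_tare below 0.001 m and z of white_bone in the frame of scale between 0.052 and 0.068 m and z of tan_bone in the frame of scale between 0.052 and 0.068 m); the arm keeps its last pose, push and grip.
It fails at once if a finger or the arm touches the sherd (contact force between any of the fingers, the arm and sherd above 0.1 N).
It fails at once if a bone is shifted by more than 2 cm (distance of any of white_bone, tan_bone from where it was at the start of the episode above 0.02 m).
It fails at once if the vial or the tag stack is shifted by more than 2 cm or the vial is tipped (distance of any of vial, tags from where it was at the start of the episode above 0.02 m or angle between vial's own z axis and vertical above 0.3 rad).
It fails at once if both keys are down at once (value of joint each of key_power, key_tare above 0.002 m).
It also fails if it takes over 54 s, if anything falls off the work surface, if the arm or the gripper's body presses on something with over 40 N, if the wrist force passes 120 N, or if a joint passes its speed limit or range.

## Working session

There is one attempt and no reset: what is moved stays moved. The work goes in short steps, Python scripts to look and compute and a tool call to move; the robot and the scene stay as the last step left them, time stands still between calls to the robot, and variables do not carry over. Pictures are saved under pics/ and viewed, at most 10 in all, crops included, and the job is handed in when it is done.

Besides the shell and the picture viewer there is one more tool, called by a JSON object that holds its "fn" and its "kwargs". send_rows: Moves the arm, as the interface text tells. Its arguments: {"type":"object","properties":{"moves":{"type":"array","items":{"type":"number","minimum":-1,"maximum":1}},"squeeze":{"type":"number"}},"required":["moves"]}

```bash
mkdir -p pics; ls; python3 - <<'E'
from rig import telemetry,cams,manip
import cv2,pickle
print(telemetry.sense(),manip.tip_extent)
d={}
for n in("scene","top"):
    c=cams.camera(n);d[n]=c;cv2.imwrite(f"pics/{n}0.png",c["frame"]);print(n,c["K"].tolist() if hasattr(c["K"],'tolist') else c["K"],c["rvec"],c["tvec"])
pickle.dump(d,open("d0.pkl","wb"))
E
```

```text
pics
{'time_s': 0.0, 'joint_positions': array([-1.43499981e+00,  2.76623185e-01,  1.50614825e+00,  2.71397446e-05,
        1.36069698e+00, -1.20997868e-01]), 'dq': array([ 1.62595697e-03, -6.54377235e-04,  1.75832264e-03, -5.17709048e-06,
        3.72528122e-04, -3.05942958e-04]), 'tau': array([ 7.00025066e-04, -4.16766143e+01, -2.45802587e+01,  4.69669351e-05,
        1.11975460e-02, -1.78038260e-05]), 'position': array([ 145.97606647, -555.64497475,  247.41758593]), 'tcp_rot': array([ 9.91768326e-01,  1.28041818e-01,  6.32884985e-06, -9.37950508e-04]), 'ft_force': array([-0.72303076, -0.01010262, -0.0821901 ]), 'wrist_torque': array([-0.00316537,  0.03802451,  0.02405466]), 'gripper_force': 0.0, 'opening': 85.36630505448933} 17.0
scene [[407.0294845785648, 0.0, 319.8991084240999], [0.0, 407.0294845785648, 202.91512456542898], [0.0, 0.0, 1.0]] [ 0.85943958 -2.23560177  1.40161117] [324.16346262 251.35077291 760.84570655]
top [[400.5377209615558, 0.0, 312.78621341663074], [0.0, 400.5377209615558, 200.41648602406147], [0.0, 0.0, 1.0]] [ 2.1557534  -2.09957581  0.21399744] [-118.56292549  533.11666242  829.50800851]
```

View pics/scene0.png

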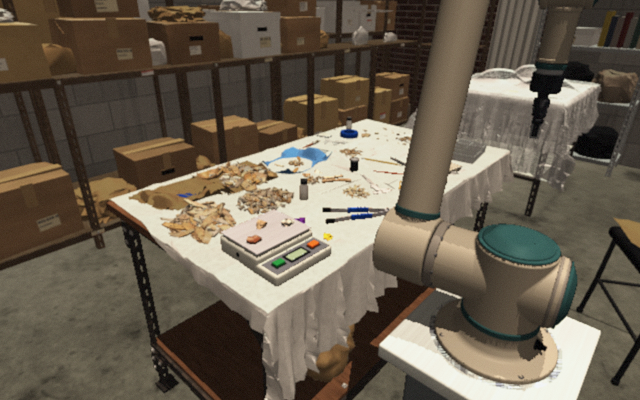

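View pics/top0.png

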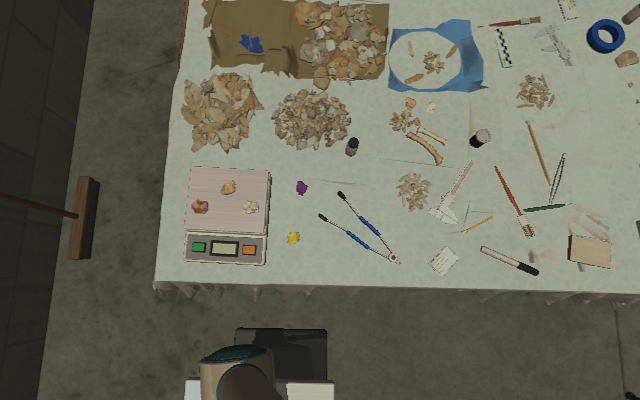

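The top view shows the scale at (227,215), with the green key at (199,246) and the orange key at (249,250). The tongs have tips at (341,195) and (321,216), sleeves at (370,226) and (357,240), and the pivot near (395,258). On the pan, the candidates are (200,207) reddish, (228,187) tan and (250,207) white. The reddish piece at (200,207) fits the sherd. The purple (301,187) and yellow (293,238) look-alikes lie off the pan. I'll measure positions and check the pieces in an enlarged crop.

```bash
cat > h.py <<'E'
import numpy as np,cv2
def ray(c,px,z):
    R=cv2.Rodrigues(np.array(c["rvec"],float))[0];t=np.array(c["tvec"],float).ravel()
    o=-R.T@t;d=R.T@np.linalg.inv(c["K"])@np.array([px[0],px[1],1.])
    return o+d*(z-o[2])/d[2]
def blobs(c,lo,hi,roi,amin=8):
    x0,y0,x1,y1=roi;m=cv2.inRange(cv2.cvtColor(c["frame"],cv2.COLOR_BGR2HSV),lo,hi)
    n=np.zeros_like(m);n[y0:y1,x0:x1]=m[y0:y1,x0:x1]
    k,l,s,ce=cv2.connectedComponentsWithStats(n)
    return [(ce[i],s[i,4],s[i,:4],np.argwhere(l==i)[:,::-1]) for i in range(1,k) if s[i,4]>=amin]
E
python3 - <<'E'
import pickle,cv2,numpy as np
from h import *
d=pickle.load(open("d0.pkl","rb"));c=d["top"]
f=c["frame"]
cv2.imwrite("pics/crop0.png",cv2.resize(f[160:275,175:410],None,fx=3.4,fy=3.4,interpolation=cv2.INTER_CUBIC))
def rep(n,lo,hi,roi,z):
    for ce,a,s,p in blobs(c,lo,hi,roi): print(n,ce.round(1),a,s,ray(c,ce,z).round(1))
rep("green",(45,100,40),(85,255,255),(180,230,275,270),43)
rep("orange",(5,150,120),(20,255,255),(180,230,275,270),43)
rep("sherd",(0,80,40),(12,255,220),(185,165,275,232),66)
rep("tan",(8,60,80),(25,255,255),(185,165,275,232),66)
rep("blue",(100,120,40),(125,255,255),(300,170,420,275),18)
rep("blk",(0,0,0),(180,255,60),(300,170,420,275),10)
for p in[(352,146),(303,195)]:print(ray(c,p,0).round())
for px in [(188,167),(271,169),(266,265),(182,262)]: print(ray(c,px,55).round(1))
E
```

```text
green [198.5 246.6] 98 [192 243  13   9] [429.2 140.2  43. ]
orange [248.6 249.5] 95 [243 246  12   8] [425.7  31.7  43. ]
sherd [199.  207.2] 97 [191 200  17  13] [511.7 139.3  66. ]
tan [228.4 187.5] 166 [220 180  17  15] [556.6  79.2  66. ]
tan [199.3 206.2] 191 [191 199  17  15] [513.9 139.   66. ]
tan [250.3 207.3] 82 [243 203  15   9] [514.5  29.5  66. ]
blue [369.2 225.2] 80 [359 216  21  20] [ 488.8 -233.8   18. ]
blue [357.6 239.3] 81 [347 231  22  18] [ 456.4 -207.5   18. ]
blk [341.6 195.2] 40 [338 191   9  11] [ 558.1 -171.    10. ]
blk [322.7 217.2] 29 [319 214   9   8] [ 505.6 -128.5   10. ]
blk [363.  221.8] 9 [359 218   9   8] [ 497.5 -220.8   10. ]
blk [373. 231.] 9 [369 227   9   9] [ 476.9 -243.6   10. ]
[ 681. -195.    0.]
[558. -82.   0.]
[603.  173.7  55. ]
[603.7  -9.9  55. ]
[393.2  -8.7  55. ]
[395.  169.1  55. ]
```

View pics/crop0.png

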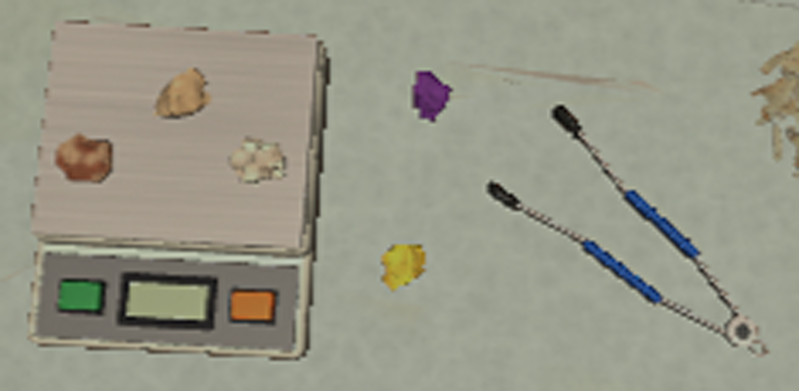

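The crop confirms it: the red-brown sherd is at crop (84,158), which is pixel (200,207) in the top view. The tan bone is at (183,94), the white bone at (258,160), and the purple and yellow decoys are off the scale. The tongs have yaw of about 50° and their grip point near (472.6,-220.6).

```bash
cat > plan.py <<'E'
# usage: plan.py x y z yawdeg -> row numbers from the commanded pose in cmd.json (then updated with rounded values)
import sys,json,os,numpy as np
c=json.load(open("cmd.json")) if os.path.exists("cmd.json") else [146.039,-556.178,248.328,14.72]
for a in sys.argv[1:]:
    t=list(map(float,a.split(",")))
    y=np.radians(c[3]);X=np.array([np.cos(y),np.sin(y),0]);Y=np.array([np.sin(y),-np.cos(y),0]);Z=np.array([0,0,-1.])
    d=np.array(t[:3])-c[:3]
    m=np.round([d@X/300,d@Y/300,d@Z/300],3);r=round(-(t[3]-c[3])/180,3)
    c=list(np.array(c[:3])+300*(m[0]*X+m[1]*Y+m[2]*Z))+[c[3]-r*180]
    print(m.tolist(),"rz",r,"->",np.round(c,1).tolist())
json.dump(c,open("cmd.json","w"))
E
python3 plan.py 428,140,200,0 428,140,70,0 428,140,57,0
```

```text
[1.499, -2.006, 0.161] rz 0.082 -> [428.1, 140.1, 200.0, -0.0]
[-0.0, 0.0, 0.433] rz -0.0 -> [428.1, 140.1, 70.1, -0.0]
[-0.0, 0.0, 0.044] rz -0.0 -> [428.1, 140.1, 56.9, -0.0]
```

{"fn": "send_rows", "kwargs": {"moves": [0.5,-0.669,0.054,0,0,0,-1,0.5,-0.669,0.054,0,0,0,-1,0.5,-0.669,0.054,0,0,0,-1,0.5,-0.669,0.054,0,0,0,-1,0.5,-0.669,0.054,0,0,0,-1,0.5,-0.669,0.054,0,0,0,-1], "squeeze": 20}}

```text
time_s: 0.7
position: [240.6, -317.3, 231.2]
tcp_rot: [0.991, 0.13, 0.0, -0.003]
ft_force: [-0.2, -0.7, -0.1]
opening: -0.0
gripper_force: 0.0
```

{"fn": "send_rows", "kwargs": {"moves": [0.5,-0.669,0.054,0,0,0,-1,0.5,-0.669,0.054,0,0,0,-1,0.5,-0.669,0.054,0,0,0,-1,0.5,-0.669,0.054,0,0,0,-1,0.5,-0.669,0.054,0,0,0,-1,0.5,-0.669,0.054,0,0,0,-1]}}

```text
time_s: 1.3
position: [335.1, -86.2, 215.5]
tcp_rot: [0.991, 0.133, 0.0, -0.002]
ft_force: [-0.8, -1.2, -0.0]
opening: 0.0
gripper_force: 0.0
```

{"fn": "send_rows", "kwargs": {"moves": [0.499,-0.668,0.053,0,0,0.082,-1,0.499,-0.668,0.053,0,0,0.082,-1,0.499,-0.668,0.053,0,0,0.082,-1,0.499,-0.668,0.053,0,0,0.082,-1,0.499,-0.668,0.053,0,0,0.082,-1,0.499,-0.668,0.053,0,0,0.082,-1,0.499,-0.668,0.053,0,0,0.082,-1,0.499,-0.668,0.053,0,0,0.082,-1]}}

```text
time_s: 2.1
position: [428.3, 139.2, 199.5]
tcp_rot: [1.0, -0.0, -0.001, 0.001]
ft_force: [-0.0, -0.3, 0.6]
opening: 0.4
gripper_force: 0.0
```

{"fn": "send_rows", "kwargs": {"moves": [0,0,0.433,0,0,0,-1,0,0,0.433,0,0,0,-1,0,0,0.433,0,0,0,-1,0,0,0.433,0,0,0,-1,0,0,0.433,0,0,0,-1]}}

```text
time_s: 2.6
position: [428.5, 138.8, 70.6]
tcp_rot: [1.0, -0.001, -0.0, 0.0]
ft_force: [0.5, 0.1, 0.8]
opening: -0.4
gripper_force: 0.0
```

```bash
python3 - <<'E'
from rig import *
import cv2
print(manip.tip_extent)
a=cams.camera("scene")["frame"][190:300,200:350];b=cams.camera("top")["frame"][160:275,175:330]
cv2.imwrite("pics/k1.png",cv2.vconcat([cv2.resize(x,(600,300),interpolation=cv2.INTER_CUBIC) for x in(a,b)]))
E
```

```text
17.0
```

View pics/k1.png

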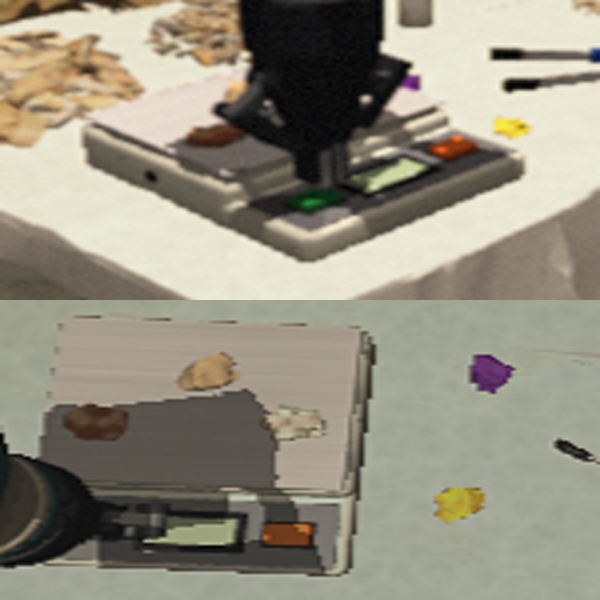

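The fingertips are directly over the green key (upper half at about (318,195)), and everything on the pan is undisturbed.

{"fn": "send_rows", "kwargs": {"moves": [0,0,0.03,0,0,0,-1,0,0,0.046,0,0,0,-1,0,0,0.048,0,0,0,-1,0,0,0.048,0,0,0,-1]}}

```text
time_s: 3.1
position: [429.2, 140.1, 56.2]
tcp_rot: [1.0, -0.0, 0.001, 0.0]
ft_force: [1.6, -2.1, 3.4]
opening: 0.0
gripper_force: 1.8
```

{"fn": "send_rows", "kwargs": {"moves": [0,0,0.004,0,0,0,-1,0,0,0.005,0,0,0,-1,0,0,0.005,0,0,0,-1]}}

```text
time_s: 3.4
position: [429.3, 140.1, 55.0]
tcp_rot: [1.0, -0.0, 0.001, 0.0]
ft_force: [1.8, -1.2, 7.8]
opening: -0.1
gripper_force: 3.8
```

{"fn": "send_rows", "kwargs": {"moves": [0,0,-0.153,0,0,0,-1,0,0,-0.153,0,0,0,-1,-0.007,0.363,-0.153,0,0,0,-1,-0.007,0.363,-0.153,0,0,0,-1,-0.007,0.363,-0.153,0,0,0,-1,-0.007,0.363,-0.153,0,0,0,-1,-0.007,0.363,-0.04,0,0,0,-1,-0.007,0.363,-0.04,0,0,0,-1,-0.007,0.363,-0.01,0,0,0,-1,-0.007,0.363,0,0,0,0,-1,-0.007,0.363,0,0,0,0,-1,-0.007,0.363,0,0,0,0,-1]}}

```text
time_s: 4.6
position: [425.7, 32.3, 55.0]
tcp_rot: [1.0, -0.0, -0.0, -0.0]
ft_force: [-2.5, 1.9, 5.1]
opening: 0.1
gripper_force: 2.6
```

{"fn": "send_rows", "kwargs": {"moves": [0,0,0.003,0,0,0,-1,0,0,0.003,0,0,0,-1,0,0,0.003,0,0,0,-1]}}

```text
time_s: 4.9
position: [425.8, 32.3, 54.8]
tcp_rot: [1.0, -0.0, 0.0, -0.0]
ft_force: [-3.6, 1.4, 13.4]
opening: -0.0
gripper_force: 6.4
```

{"fn": "send_rows", "kwargs": {"moves": [0,0,-0.3,0,0,0,-1,0,0,-0.3,0,0,0,-1,0,0.8,-0.4,0,0,0,-1,0,0.8,-0.4,0,0,0,0,0,0.8,-0.4,0,0,0,1,0,0.8,-0.4,0,0,0,1,0,0.8,-0.4,0,0,0,1,0,0.8,-0.4,0,0,0,1,0,0.8,-0.4,0,0,0,1]}}

```text
time_s: 5.8
position: [425.9, -209.0, 173.6]
tcp_rot: [1.0, -0.001, 0.0, -0.0]
ft_force: [-0.2, 0.9, -0.5]
opening: 84.8
gripper_force: 0.0
```

```bash
python3 - <<'E'
from rig import *
import cv2,json
s=telemetry.sense();print(s["position"])
c=cams.camera("top");f=c["frame"]
cv2.imwrite("pics/k2.png",cv2.resize(f[160:275,175:410],None,fx=3.4,fy=3.4,interpolation=cv2.INTER_CUBIC))
E
echo '[426.0,-208.8,173.3,0]' > cmd.json
python3 plan.py 472.6,-220.6,80,50.1
```

```text
[ 425.89249746 -209.0351901   173.61912421]
[0.155, 0.039, 0.311] rz -0.278 -> [472.5, -220.5, 80.0, 50.0]
```

View pics/k2.png

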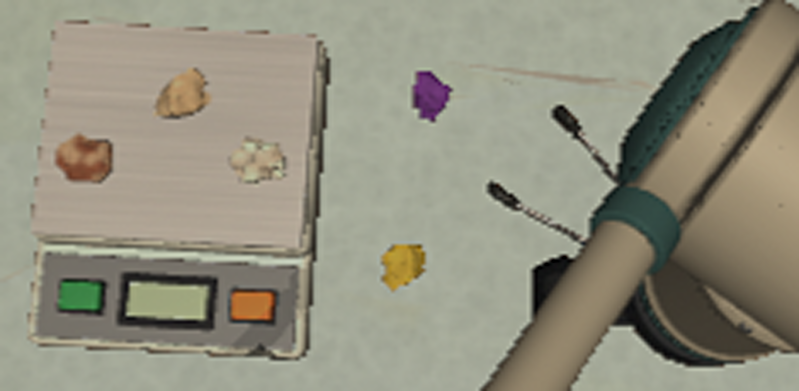

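Everything on the pan is unmoved and the keys are up. The arm is now above the tongs. I'll turn to the tongs' yaw at this height and refine the measurement with the wrist camera.

{"fn": "send_rows", "kwargs": {"moves": [0.155,0.039,0,0,0,-0.278,1,0.155,0.039,0,0,0,-0.278,1,0.155,0.039,0,0,0,-0.278,1,0.155,0.039,0,0,0,-0.278,1,0.155,0.039,0,0,0,-0.278,1,0.155,0.039,0,0,0,-0.278,1,0.155,0.039,0,0,0,-0.278,1,0.155,0.039,0,0,0,-0.278,1]}}

```text
time_s: 6.65
position: [472.2, -218.9, 173.3]
tcp_rot: [0.906, 0.422, -0.0, -0.0]
ft_force: [0.1, 0.3, 0.2]
opening: 85.3
gripper_force: 0.0
```

```bash
echo '[472.5,-220.5,173.3,50.04]' > cmd.json; python3 - <<'E'
from rig import *
from h import *
s=telemetry.sense();print(s["position"],s["tcp_rot"])
c=cams.camera("wrist");cv2.imwrite("pics/w1.png",c["frame"])
for n,lo,hi,z in(("blue",(100,120,30),(125,255,255),16),):
    for ce,a,b,p in blobs(c,lo,hi,(0,0,640,400),200):
        (cx,cy),wh,an=cv2.minAreaRect(p.astype(np.float32));print(n,a,b,ray(c,(cx,cy),z).round(1),wh,an)
E
```

```text
[ 472.22623701 -218.9207701   173.2824236 ] [ 9.06438867e-01  4.22336952e-01 -6.95025423e-05 -2.74561503e-04]
blue 299 [297 156  10  59] [ 460.  -207.3   16. ] (58.35133361816406, 5.9135050773620605) 85.91438293457031
blue 278 [339 159   8  55] [ 490.9 -234.6   16. ] (5.697831630706787, 54.274261474609375) 3.6913859844207764
```

View pics/w1.png

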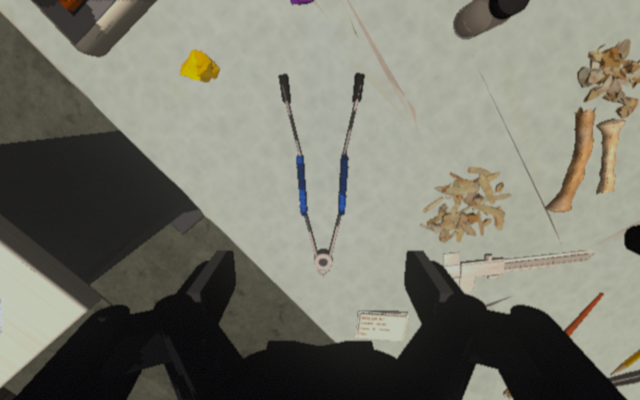

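The wrist view shows the sleeves centred between the jaws at pixels (302,185) and (343,187). The sleeve midpoint averages to about (474.5,-221), and the yaw is good.

```bash
python3 plan.py 474.5,-221,16,50.04
```

```text
[0.003, 0.006, 0.524] rz -0.0 -> [474.5, -221.0, 16.1, 50.0]
```

{"fn": "send_rows", "kwargs": {"moves": [0.003,0.006,0.2,0,0,0,1,0.003,0.006,0.35,0,0,0,1,0.003,0.006,0.45,0,0,0,1,0.003,0.006,0.524,0,0,0,1,0.003,0.006,0.524,0,0,0,1,0.003,0.006,0.524,0,0,0,0.2,0.003,0.006,0.524,0,0,0,0.1,0.003,0.006,0.524,0,0,0,0.05,0.003,0.006,0.524,0,0,0,0.05,0.003,0.006,0.524,0,0,0,0.05,0.003,0.006,0.524,0,0,0,0.05], "squeeze": 20}}

```text
time_s: 7.8
position: [475.6, -221.8, 18.1]
tcp_rot: [0.906, 0.422, 0.001, 0.002]
ft_force: [1.6, 1.0, 6.9]
opening: 44.5
gripper_force: 5.5
```

{"fn": "send_rows", "kwargs": {"moves": [0,0,-0.05,0,0,0,0.05,0,0,-0.15,0,0,0,0.05,0,0,-0.3,0,0,0,0.05,0,0,-0.4,0,0,0,0.05,0,0,-0.45,0,0,0,0.05,0,0,-0.45,0,0,0,0.05]}}

```text
time_s: 8.4
position: [475.8, -222.0, 154.4]
tcp_rot: [0.906, 0.423, 0.002, 0.003]
ft_force: [0.1, 0.4, -1.7]
opening: 44.5
gripper_force: 4.1
```

```bash
echo '[474.5,-221,151.1,50.04]' > cmd.json; python3 - <<'E'
from rig import *
from h import *
s=telemetry.sense();print(s["position"],s["opening"],s["gripper_force"])
w=cams.camera("wrist");sc=cams.camera("scene")
import pickle;pickle.dump((w,sc),open("d1.pkl","wb"))
cv2.imwrite("pics/w2.png",cv2.vconcat([cv2.resize(w["frame"],(480,300)),cv2.resize(sc["frame"][120:240,270:462],(480,300),interpolation=cv2.INTER_CUBIC)]))
E
```

```text
[ 475.75458167 -221.96185553  154.40488424] 44.541902832758694 4.070494696497917
```

View pics/w2.png

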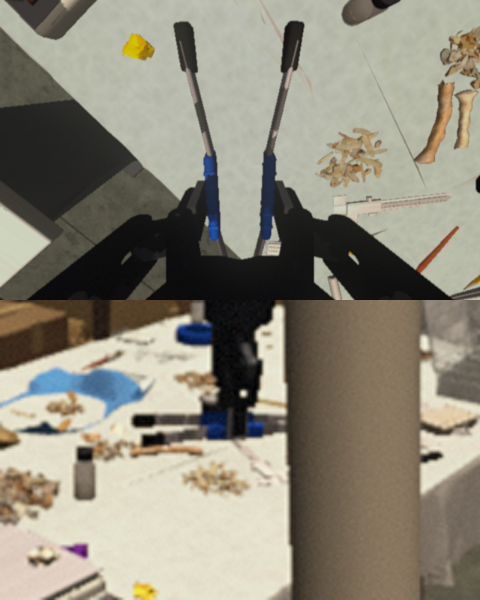

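The tongs are held at the sleeves, tips open and level-looking. I'll locate the tips relative to the TCP.

```bash
python3 - <<'E'
import pickle
from h import *
w,sc=pickle.load(open("d1.pkl","rb"))
P=np.array([475.75,-221.96,154.4])
y=2*np.arctan2(.423,.906);X=np.array([np.cos(y),np.sin(y),0]);Y=np.array([np.sin(y),-np.cos(y),0]);print(np.degrees(y))
bl=[b for b in blobs(w,(0,0,0),(180,255,75),(200,10,440,110),100)]
for ce,a,b,p in bl:
    print(ce.round(1),a,b)
    for z in(140,150,160):
        q=ray(w,ce,z);print(z,((q-P)@X).round(1),((q-P)@Y).round(1))
for ce,a,b,p in blobs(sc,(0,0,0),(180,255,60),(318,280-115,345,305-115+125),8): print("sc",ce.round(1),a,b)
for ce,a,b,p in blobs(sc,(100,120,30),(125,255,255),(340,275-120,385,305-120+20),8): print("scb",ce.round(1),a,b)
E
```

```text
50.05455758476107
[248.3  61.8] 1420 [232  29  31  81]
140 94.6 -29.7
150 93.2 -27.5
160 91.9 -25.4
[388.3  60.9] 1416 [375  28  30  82]
140 94.9 31.9
150 93.5 29.6
160 92.1 27.4
sc [327.2 167.6] 35 [323 166   9   5]
sc [331.  175.5] 36 [327 174   9   4]
sc [320.9 246.1] 44 [318 242   9  10]
scb [355.6 168.6] 94 [350 164  11  11]
scb [371.2 170.4] 36 [369 166   6   8]
```

```bash
python3 - <<'E'
import pickle
from h import *
w,sc=pickle.load(open("d1.pkl","rb"))
def PM(c): 
    R=cv2.Rodrigues(np.array(c["rvec"],float))[0];return c["K"]@np.hstack([R,np.array(c["tvec"],float).reshape(3,1)])
P=np.array([475.75,-221.96,154.4]);y=np.radians(50.05)
X=np.array([np.cos(y),np.sin(y),0]);Y=np.array([np.sin(y),-np.cos(y),0])
for a,b in (((248.3,61.8),(331,175.5)),((388.3,60.9),(327.2,167.6)),((248.3,61.8),(327.2,167.6))):
    q=cv2.triangulatePoints(PM(w),PM(sc),np.array(a,float).reshape(2,1),np.array(b,float).reshape(2,1));q=(q[:3]/q[3]).ravel()
    print(q.round(1),((q-P)@X).round(1),((q-P)@Y).round(1))
E
```

```text
[ 513.3 -131.4  142.5] 93.5 -29.4
[ 560.  -170.1  141.8] 93.9 31.3
[ 521.6 -132.   162.1] 98.5 -22.6
```

```bash
python3 plan.py 440,-40,151.1,0 420.5,140,151.1,0
```

```text
[0.389, -0.476, 0.0] rz 0.278 -> [440.0, -39.8, 151.1, -0.0]
[-0.065, -0.599, 0.0] rz -0.0 -> [420.5, 139.9, 151.1, -0.0]
```

{"fn": "send_rows", "kwargs": {"moves": [0.03,-0.04,0,0,0,0.02,0.05,0.07,-0.09,0,0,0,0.05,0.05,0.12,-0.15,0,0,0,0.09,0.05,0.18,-0.22,0,0,0,0.13,0.05,0.24,-0.29,0,0,0,0.17,0.05,0.3,-0.36,0,0,0,0.21,0.05,0.35,-0.43,0,0,0,0.25,0.05,0.389,-0.476,0,0,0,0.278,0.05,0.389,-0.476,0,0,0,0.278,0.05]}}

```text
time_s: 9.4
position: [437.7, -37.7, 149.5]
tcp_rot: [1.0, 0.001, -0.002, -0.001]
ft_force: [0.6, -0.0, -1.0]
opening: 45.0
gripper_force: 4.1
```

{"fn": "send_rows", "kwargs": {"moves": [-0.005,-0.05,0,0,0,0,0.05,-0.015,-0.13,0,0,0,0,0.05,-0.025,-0.24,0,0,0,0,0.05,-0.037,-0.35,0,0,0,0,0.05,-0.05,-0.45,0,0,0,0,0.05,-0.06,-0.54,0,0,0,0,0.05,-0.065,-0.599,0,0,0,0,0.05,-0.065,-0.599,0,0,0,0,0.05,-0.065,-0.599,0,0,0,0,0.05,-0.065,-0.599,0,0,0,0,0.05]}}

```text
time_s: 10.4
position: [420.6, 138.8, 150.6]
tcp_rot: [1.0, -0.001, -0.0, 0.0]
ft_force: [0.0, -0.3, -0.3]
opening: 44.8
gripper_force: 4.1
```

```bash
python3 - <<'E'
from rig import *
from h import *
import pickle
s=telemetry.sense();P=s["position"];print(P,s["tcp_rot"],s["opening"],s["gripper_force"])
w=cams.camera("wrist");pickle.dump(w,open("d2.pkl","wb"))
cv2.imwrite("pics/w3.png",w["frame"])
for ce,a,b,p in blobs(w,(0,90,40),(12,255,230),(180,0,460,250),60): print("sherd",ce.round(1),a,b,ray(w,ce,65).round(1))
for ce,a,b,p in blobs(w,(0,0,0),(180,255,75),(200,10,440,120),100): print("tip",ce.round(1),a,b,ray(w,ce,P[2]-18+14).round(1))
E
```

```text
[420.57351346 138.84846055 150.59775868] [ 9.99999654e-01 -5.46472725e-04 -4.18569476e-04  4.66253323e-04] 44.81238604639785 4.070750400424004
sherd [318.8  80.4] 1416 [292  54  51  48] [514.6 137.8  65. ]
sherd [446.1 192. ] 539 [427 181  33  24] [436.   41.9  65. ]
tip [388.4  63. ] 1620 [374  28  32  92] [514.5 109.4 146.6]
tip [247.9  61.1] 1399 [232  30  31  68] [515.3 166.6 146.6]
```

View pics/w3.png

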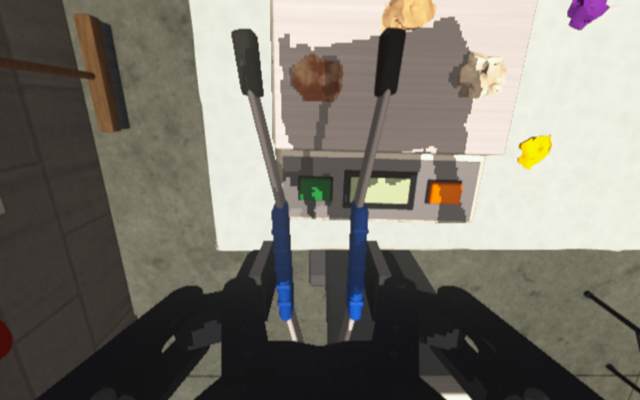

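The wrist view shows the tips at (248,61) and (388,63) centred on the sherd at (319,80). Ray-cast, both centres agree to within 1 mm, so I'll go straight down.

{"fn": "send_rows", "kwargs": {"moves": [0,0,0.05,0,0,0,0.05,0,0,0.12,0,0,0,0.05,0,0,0.17,0,0,0,0.05,0,0,0.2,0,0,0,0.05,0,0,0.22,0,0,0,0.05,0,0,0.231,0,0,0,0.05,0,0,0.231,0,0,0,0.05,0,0,0.231,0,0,0,0.05]}}

```text
time_s: 11.25
position: [421.0, 139.9, 82.2]
tcp_rot: [1.0, -0.0, 0.001, -0.0]
ft_force: [-1.1, -0.7, -0.8]
opening: 44.9
gripper_force: 4.1
```

```bash
python3 - <<'E'
from rig import *
from h import *
s=telemetry.sense();P=s["position"];print(P,s["opening"],s["ft_force"])
w=cams.camera("wrist");sc=cams.camera("scene")
cv2.imwrite("pics/w4.png",cv2.vconcat([cv2.resize(w["frame"][0:140,190:450],(557,300)),cv2.resize(sc["frame"][195:275,210:358],(557,300),interpolation=cv2.INTER_CUBIC)]))
E
```

```text
[420.96000472 139.93975658  82.19853444] 44.8730111579176 [-1.13379422 -0.74522215 -0.82471758]
```

View pics/w4.png

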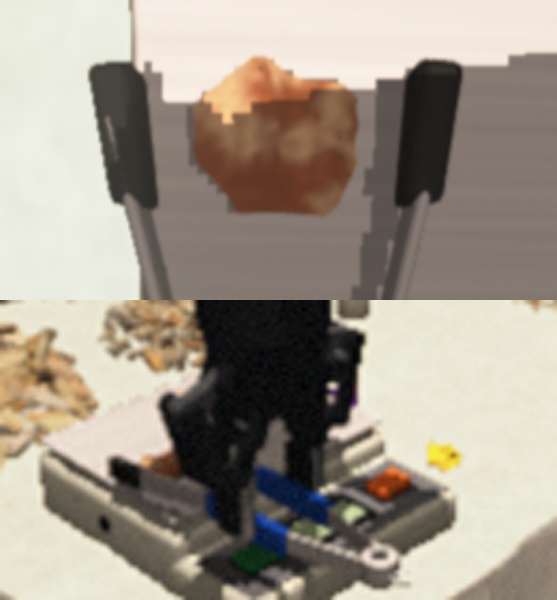

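The tips straddle the sherd on both sides with clear gaps. I'll lower a touch more and squeeze.

{"fn": "send_rows", "kwargs": {"moves": [0,0,0.005,0,0,0,0.05,0,0,0.006,0,0,0,0,0,0,0.006,0,0,0,-0.05,0,0,0.006,0,0,0,-0.1,0,0,0.006,0,0,0,-0.14,0,0,0.006,0,0,0,-0.18,0,0,0.006,0,0,0,-0.24,0,0,0.006,0,0,0,-0.3,0,0,0.006,0,0,0,-0.4,0,0,0.006,0,0,0,-0.4,0,0,0.006,0,0,0,-0.4], "squeeze": 20}}

```text
time_s: 12.45
position: [420.5, 139.9, 80.0]
tcp_rot: [1.0, -0.0, 0.0, 0.0]
ft_force: [0.3, 0.2, -0.7]
opening: 35.9
gripper_force: 20.3
```

{"fn": "send_rows", "kwargs": {"moves": [0,0,-0.01,0,0,0,-0.4,0,0,-0.03,0,0,0,-0.4,0,0,-0.06,0,0,0,-0.4,0,0,-0.1,0,0,0,-0.4,0,0,-0.15,0,0,0,-0.4,0,0,-0.2,0,0,0,-0.4,0,0,-0.25,0,0,0,-0.4,0,0,-0.3,0,0,0,-0.4,0,0,-0.33,0,0,0,-0.4,0,0,-0.35,0,0,0,-0.4,0,0,-0.35,0,0,0,-0.4,0,0,-0.35,0,0,0,-0.4,0,0,-0.35,0,0,0,-0.4,0,0,-0.35,0,0,0,-0.4]}}

```text
time_s: 13.85
position: [420.1, 139.8, 184.3]
tcp_rot: [1.0, -0.0, -0.001, 0.0]
ft_force: [-0.5, 0.3, -1.6]
opening: 36.1
gripper_force: 20.3
```

```bash
python3 - <<'E'
from rig import *
from h import *
s=telemetry.sense();P=s["position"];print(P,s["opening"],s["ft_force"],s["gripper_force"],abs(s["dq"]).max())
w=cams.camera("wrist");sc=cams.camera("scene")
cv2.imwrite("pics/w5.png",cv2.vconcat([cv2.resize(w["frame"][0:140,190:450],(557,300)),cv2.resize(sc["frame"][155:275,190:390],(557,300),interpolation=cv2.INTER_CUBIC)]))
E
```

```text
[420.09393897 139.83019935 184.33380513] 36.13651641007232 [-0.50948981  0.31208357 -1.56857136] 20.268641710281372 0.005886886070529359
```

View pics/w5.png

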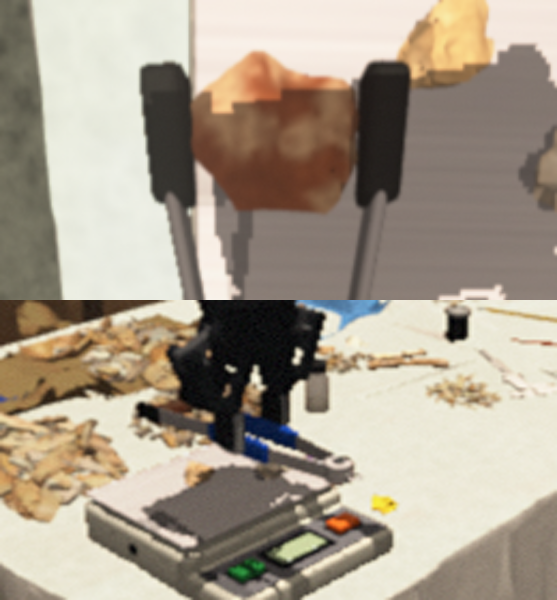

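The sherd is pinched between the tips, about 10 cm above the pan. Both bones are still on the pan, and the arm is still.

```bash
python3 -c "
from rig import manip
print(manip.hand_in())"
```

```text
the job is handed in; nothing more can be done
None
```

I pressed the green key, then the orange one, picked up the tongs, and handed the job in with the sherd held still in their tips about 10 cm above the pan; hand-in returned no verdict, and I never read the scale's display.

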